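# Nudge the full filament spool up its gutter into the feed cradle

### The job

Two spools rest at the low end of a two-lane gutter rack: one is full of filament, the other is bare. With a fingertip, push the full spool steadily up its sloped gutter and over the crest, so that it settles against the end stop and does not roll back. Do not grip or lift it and do not flick it or send it off fast; leave the bare spool and the things around the rack where they are.

Things in the scene. Friction and masses are not known exactly. Their poses are not given: they have to be found in the camera images.
- rack: Fixed white two-lane gutter rack, plywood base 285 x 200 mm. Origin: on the table under its middle. x points uphill along the lanes to the end stops, y across, z up. Lanes run along y = +55 and -55 mm, 56 mm wide between side walls 14 mm above the floor. A spool at the low end has its centre at x = -100 mm, 72 mm above the table; home against the stop, at x = +79 mm, 88 mm up.
- ramp: Climbing part of the rack's lane floors, 8 degrees, 175 mm long, with a 10 mm high lip across its low end. Origin: on the floor at the crest, midway between the lanes: x = +45 mm in the rack's frame, 52 mm above the table. x points uphill along the slope, z square to it. A spool on it has its centre 40 mm above it; let go on it, the spool rolls back down.
- end_stop (a point): Top of the upright end stop plates' faces, midway between the lanes, 93 mm above the table, at x = +119 mm in the rack's frame. From the crest the floor falls at 7 degrees to the stops (the cradle, 75 mm long): once its centre is past about x = +55 mm in the rack's frame, the spool rolls down to the stop by itself and stays.
- full_spool_center (a point): Centre of the full spool: black flanges 80 mm in diameter and 4 mm thick, 50 mm wide over all, white filament wound between them to 70 mm diameter, 0.17 to 0.34 kg. Axle across the lane (either lane); it rolls and slides easily in the slick gutter. Pushed from behind with the tip 22 to 34 mm above the lane floor it goes up readily (a few N); a tip at or over axle height rides up and jams.
- empty_spool_center (a point): Centre of the bare spool: the same black flanges (80 mm diameter, 50 mm wide over all) but only a thin 36 mm core between them, no filament. It rests at the low end of the other lane. The centre of the spool, half-way up.
- glue_bottle_mid (a point): White upright bottle with a black cap, 44 mm diameter, 110 mm tall, beside the rack; its middle. To be left alone.
- nozzle_box_mid (a point): Small cardboard box 70 x 50 x 35 mm beside the rack; its middle. To be left alone.
- bracket_mid (a point): Grey printed L bracket, 60 x 40 mm foot, 51 mm tall, beside the rack; point 20 mm above the table on its middle. To be left alone.
Mind the look-alikes: they are no part of the job. What is shaped like the part that bears full_spool_center but orange or purple is not meant.

How it is judged:
By the outcome, as a careful person would: the job done as asked, in the order asked, and still so for the second after the job is handed in, with the robot touching nothing.
It also fails if it takes over 38 s, if anything falls off the work surface, if the arm or the gripper's body presses on something with over 40 N, if the wrist force passes 120 N, or if a joint passes its speed limit or range.

### The arm

A 6-joint arm with a two-finger parallel gripper is mounted at the origin on the work surface. World frame = base frame: x ahead of the robot, y to its left, z up, the work surface at z = 0. Lengths are in m, angles in degrees, forces in N, time in s.
With the tool pointing down it reaches from about 0.375 to 0.9 m from the base axis. Payload 3.1 kg.
Tool frame: the origin (TCP) lies on the centre line of the jaws, within the pads' length; the fingertips stand 8 mm ahead of it and the grasp point (between the pads) lies 11 mm behind it (bot.tip_extent is the distance from the TCP to the fingertips, in m); z points along the fingers, y is the line along which they close (so a half turn about z gives the same grasp; the last joint's range is limited). The gripper opens to 87 mm and grips with 3 to 60 N. Pads are 19 mm wide; open, the fingers measure 117 mm over their backs; the gripper's body (75 mm by 190 mm) begins 51 mm behind the grasp point.
Start: joints at [60.418, 30.224, 82.088, -0, 67.689, -10.227], TCP at [0.207, 0.59, 0.231] pointing down, gripper open.
Joint ranges: [-176.69, 176.69], [-43.24, 126.21], [12.49, 139.97], [-82, 262], [0, 151.66], [-163.58, 163.58]. Speed limits (degrees/s): [159.86, 159.86, 180, 180, 180, 180].

### API

Orientations are given as a 3x3 rotation matrix whose columns are the frame's x, y, z axes.
In Python, from rig import bot, vision, workorder gives the robot as it stands.
- The arm moves only by the shell command python3 -m handwheel 'ROWS'. ROWS is JSON, a list of rows, each an object with "delta_rot": the turn, a rotation vector about the tool's x, y, z in rad, a list of three; "xyz": the shift along the tool's x, y, z in mm, a list of three; "hand": the closure, from -1 (fully open) to 1 (shut). A call has exactly 5 rows; each row is the pose to reach, as a shift and turn from the pose commanded when the call began, along the tool's axes at that moment; what a row does not reach only later rows make up. A row lasts 1/8 s, in which the tool goes at most 62.5 mm and 10.7 degrees, less where a joint would pass 70% of its speed; a pose out of reach is approached as far as the arm can. A call with a gripper value outside its range is refused whole. The fingers move at their own pace and stop on an object; the grip force is fixed at half the most. Time passes only in rows, so rows that repeat a pose let the fingers close, or fill a call up. It gives the time, the measured TCP pose, the force, the opening and the grip force at its end, in the units of the state.
- bot.read_state(): the state, without advancing time (a new reading comes with each control period).
- vision.capture(name): name is "scene" or "side" or "wrist"; returns the picture (420x560x3 uint8, red, green, blue); there is no depth.
- vision.camera_model(name): a dict with "camera_matrix" (3x3 intrinsics, pixels), "camera_from_world" (4x4, takes a point from world to camera coordinates). Camera axes: x right, y up, looking along -z (the intrinsics and any distortion apply to the point x, -y, -z); pixel columns grow to the right and rows downward; lengths in m; the calibration is good to about 2 mm. A picture is of the moment at which its call begins: read the wrist's pose just before it. camera_model takes no time and is no camera call; for the wrist camera it gives the pose at the moment of the call.
- workorder.hand_in(): hands the job in; it is judged then, once.
The state is a dict: "time_s": time; "joint_positions": joint angles; "qvel": joint speeds; "tau": joint torques, N m; "position": TCP position; "tcp_rot": TCP orientation; "force": force on the tool from outside, world axes, zero at the start; "moment": the same for the moment, N m; "opening": opening from 0.0 (shut) to 1.0 (fully open); "grasp_force": force on a finger pad.
Only numpy, scipy, OpenCV 4.12 (cv2) and the standard library are available. Lean on these libraries where they do the work, as an engineer would, in place of code of your own. Each camera call takes 0.05 s, during which the arm holds its last target. There are 200 camera calls.

## Working session

There is one attempt and no reset: what is moved stays moved. The work goes in short steps, Python scripts to look and compute and a shell command to move; the robot and the scene stay as the last step left them, time stands still between calls to the robot, and variables do not carry over. Pictures are saved under pics/ and viewed, at most 10 in all, crops included, and the job is handed in when it is done.

```bash
ls; mkdir -p pics; python3 - <<'E'
from rig import bot,vision
import cv2
s=bot.read_state();print(s['time_s'],s['position'],s['tcp_rot'])
for n in("scene","side"):
    cv2.imwrite(f"pics/{n}0.png",vision.capture(n)[:,:,::-1]); m=vision.camera_model(n);print(n,m)
E
```

```text
pics
0.0 [0.20674298 0.58906406 0.22957051] [[-9.43481442e-01  3.31423540e-01 -1.09771205e-03]
 [ 3.31425097e-01  9.43479682e-01 -1.86959818e-03]
 [ 4.16040172e-04 -2.12774051e-03 -9.99997650e-01]]
scene {'camera_matrix': array([[393.5632302 ,   0.        , 274.5506157 ],
       [  0.        , 393.5632302 , 203.27288188],
       [  0.        ,   0.        ,   1.        ]]), 'camera_from_world': array([[-0.71996059,  0.69399381, -0.00541753,  0.42750797],
       [-0.51694788, -0.53104922,  0.67138038,  0.20212374],
       [ 0.46305685,  0.486168  ,  0.74109313, -0.97637228],
       [ 0.        ,  0.        ,  0.        ,  1.        ]])}
side {'camera_matrix': array([[424.55642579,   0.        , 279.30934905],
       [  0.        , 424.55642579, 210.47645019],
       [  0.        ,   0.        ,   1.        ]]), 'camera_from_world': array([[ 0.9874606 , -0.15655845,  0.02027365, -0.57130385],
       [ 0.05842831,  0.48175038,  0.87435845, -0.09247479],
       [-0.14665505, -0.86220996,  0.48485696, -0.80637276],
       [ 0.        ,  0.        ,  0.        ,  1.        ]])}
```

View pics/scene0.png

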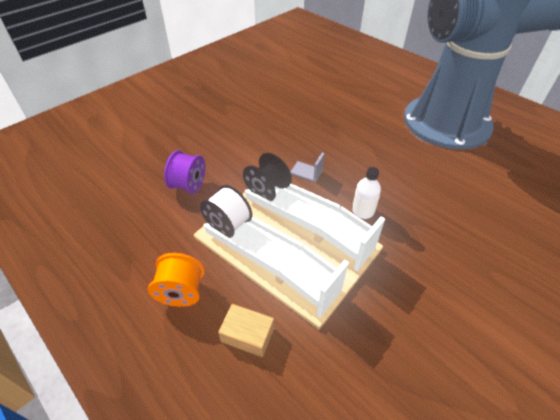

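View pics/side0.png

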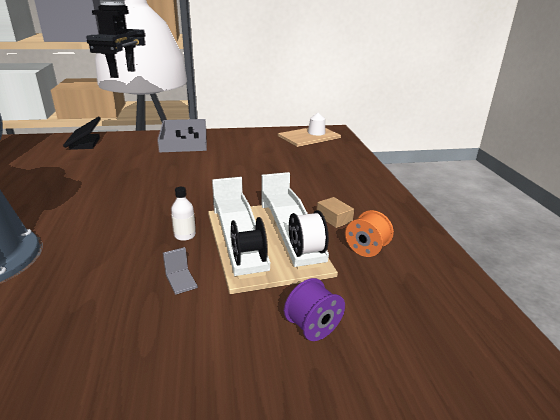

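Scene view: the full spool is at about (227,210) and the bare one at about (267,176). Plywood corners are at (195,238), (320,318) and (381,247). Side view: the full spool is at about (308,234), the low-end plywood corners at (229,286) and (335,275). The low end faces the side camera.

```bash
cat >h.py <<'E'
from rig import bot,vision
import numpy as np,cv2
def ray(n,p):
    m=vision.camera_model(n);K=m['camera_matrix'];T=m['camera_from_world']
    d=np.linalg.inv(K)@[p[0],p[1],1];d=np.array([d[0],-d[1],-d[2]])
    R=T[:3,:3];return -R.T@T[:3,3],R.T@d/np.linalg.norm(d)
def plane(n,p,z):
    o,d=ray(n,p);return o+d*(z-o[2])/d[2]
def tri(a,b):
    (o1,d1),(o2,d2)=ray("scene",a),ray("side",b)
    t=np.linalg.lstsq(np.c_[d1,-d2],o2-o1,rcond=None)[0]
    p,q=o1+t[0]*d1,o2+t[1]*d2;return (p+q)/2,np.linalg.norm(p-q)
def proj(n,X):
    m=vision.camera_model(n);c=m['camera_from_world']@np.r_[X,1]
    u=m['camera_matrix']@[c[0],-c[1],-c[2]];return u[:2]/u[2]
E
python3 - <<'E'
from h import *
np.set_printoptions(precision=4,suppress=True)
print('full',tri((227,210),(308,234)));print('bare',tri((267,176),(249,241)))
P={k:plane(n,p,.012)for k,n,p in[('LF',"scene",(195,238)),('HF',"scene",(320,318)),('HB',"scene",(381,247)),('LF2',"side",(335,275)),('LB',"side",(229,286))]}
print(P)
d=lambda a,b:np.linalg.norm(P[a]-P[b])
print('len',d('LF','HF'),'wid',d('HF','HB'),d('LF2','LB'))
A,B=P['HF']-P['LF'],P['HB']-P['HF'];print('yaws',np.degrees(np.arctan2(A[1],A[0])),np.degrees(np.arctan2(B[1],B[0])))
C=P['LB']-P['LF2'];print(np.degrees(np.arctan2(C[1],C[0])))
E
```

```text
full (array([ 0.6127, -0.1015,  0.0721]), np.float64(0.002613683703227237))
bare (array([ 0.5044, -0.1136,  0.0736]), np.float64(0.0014468882923547018))
{'LF': array([ 0.6677, -0.134 ,  0.012 ]), 'HF': array([0.6204, 0.1304, 0.012 ]), 'HB': array([0.4396, 0.1159, 0.012 ]), 'LF2': array([ 0.6562, -0.1512,  0.012 ]), 'LB': array([ 0.4654, -0.1571,  0.012 ])}
len 0.26852915424699636 wid 0.1814316301921112 0.19084272739001287
yaws 100.12967078402336 -175.42083505816154
-178.2337495686325
```

```bash
python3 - <<'E'
import cv2,numpy as np
a=cv2.imread('pics/scene0.png')[150:330,185:395];b=cv2.imread('pics/side0.png')[165:295,190:350]
a=cv2.resize(a,None,fx=3,fy=3,interpolation=cv2.INTER_CUBIC);b=cv2.resize(b,None,fx=4,fy=4,interpolation=cv2.INTER_CUBIC)
cv2.imwrite('pics/a.png',a);cv2.imwrite('pics/b.png',b)
E
```

```text
(no output)
```

View pics/a.png

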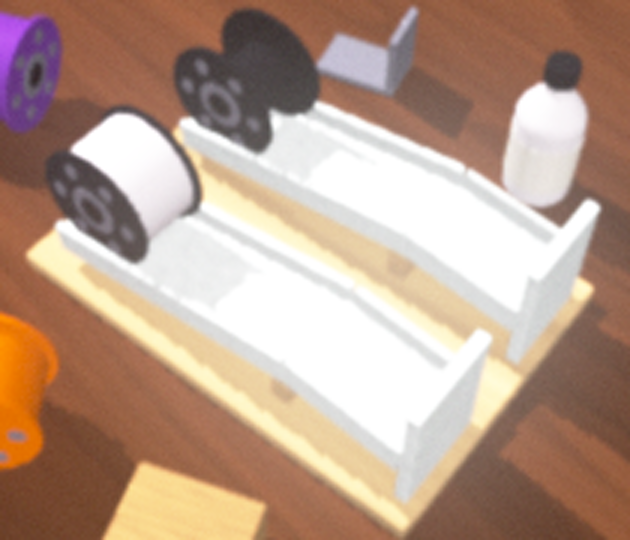

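View pics/b.png

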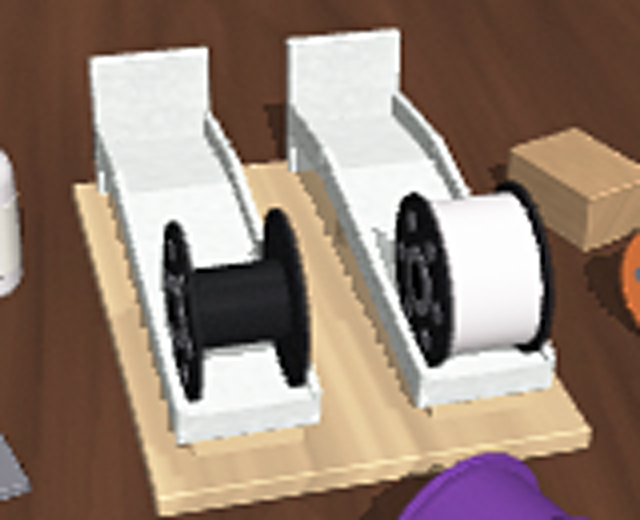

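Crop views: the tops of the stop plates show at side-crop (288,40)–(400,30) and (90,58)–(208,47), and at scene-crop (405,430)–(485,335) and (597,205). I'll use these for the lane axis.

```bash
python3 - <<'E'
from h import *
np.set_printoptions(precision=4,suppress=True)
sc=lambda u,v:(185+u/3,150+v/3); sd=lambda u,v:(190+u/4,165+v/4)
for a,b in[((405,430),(400,30)),((485,335),(288,40)),((597,205),(90,58))]: print('stop',tri(sc(*a),sd(*b)),plane("side",sd(*b),.093))
print('bare2',plane("side",sd(208,47),.093))
print('basecorners side z.01',[plane("side",sd(*p),.01) for p in((590,432),(158,500),(75,185))])
print('LF tri',tri(sc(27,252),sd(590,432)),'HB',tri(sc(592,290),sd(75,185)))
f=tri(sc(127,184),sd(473,273))[0];print(f)
mid=plane("side",sd(344,35),.093);d=mid-f;print('yaw spool->stop',np.degrees(np.arctan2(d[1],d[0])),np.hypot(*d[:2]),'want .219')
E
```

```text
stop (array([0.6236, 0.1274, 0.0914]), np.float64(0.004641281463530666)) [0.6212 0.1263 0.093 ]
stop (array([0.5572, 0.1198, 0.0926]), np.float64(0.0014142723760111504)) [0.5566 0.1198 0.093 ]
stop (array([0.4474, 0.1087, 0.0927]), np.float64(0.0004999625989993012)) [0.4472 0.1083 0.093 ]
bare2 [0.5117 0.1154 0.093 ]
basecorners side z.01 [array([ 0.6632, -0.1435,  0.01  ]), array([ 0.4657, -0.1654,  0.01  ]), array([0.4343, 0.1175, 0.01  ])]
LF tri (array([ 0.663 , -0.144 ,  0.0104]), np.float64(8.17235800216753e-05)) HB (array([0.4349, 0.1166, 0.01  ]), np.float64(0.0014561969559605497))
[ 0.6139 -0.0988  0.0719]
yaw spool->stop 96.50815428480234 0.2232285420376687 want .219
```

```bash
python3 - <<'E'
from h import *
from scipy.spatial.transform import Rotation as Ro
np.set_printoptions(precision=4,suppress=True)
print('purple',tri((185,171),(315,309)))
a=np.radians(96.3);u=np.array([np.cos(a),np.sin(a),0]);Z=np.array([0,0,1.])
S=np.array([.6139,-.0985,.072])   # full spool at rest
p=tri((185,171),(315,309))[0]-S
print('purple rel spool: along',p@u,'left',p@np.cross(Z,u))
t=np.radians(30)
y=np.cos(t)*u+np.sin(t)*Z;z=-np.cos(t)*Z+np.sin(t)*u;R=np.c_[np.cross(y,z),y,z]
C=S+u*(-.0318)+Z*(-.0146)
T=C-.008*z-.015*y
pre=T-.035*u; hov=pre+Z*.10
print('R',R,'T',T,'pre',pre,'hover',hov)
s=bot.read_state();R0=s['tcp_rot'];p0=s['position']
for n,q in(('hov',hov),('pre',pre)):print(n,'xyz mm',R0.T@(q-p0)*1e3,'rv',Ro.from_matrix(R0.T@R).as_rotvec())
print('slope step in tool axes /mm',R.T@(u*np.cos(np.radians(8))+Z*np.sin(np.radians(8))),'level',R.T@u)
E
```

```text
purple (array([ 0.5906, -0.2655,  0.0416]), np.float64(0.00029437869076669887))
purple rel spool: along -0.16339708120802326 left 0.041500182065543026
R [[-0.994  -0.095  -0.0549]
 [-0.1097  0.8608  0.497 ]
 [-0.      0.5    -0.866 ]] T [ 0.6193 -0.147   0.0568] pre [ 0.6231 -0.1818  0.0568] hover [ 0.6231 -0.1818  0.1568]
hov xyz mm [-648.2909 -589.2502   73.7267] rv [-0.5165  0.1165 -0.4376]
pre xyz mm [-648.326  -589.0596  173.7265] rv [-0.5165  0.1165 -0.4376]
slope step in tool axes /mm [0.     0.9272 0.3746] level [0.    0.866 0.5  ]
```

```bash
cat >>h.py <<'E'
from scipy.spatial.transform import Rotation as Ro
np.set_printoptions(precision=4,suppress=True)
a=np.radians(96.3);u=np.array([np.cos(a),np.sin(a),0]);Z=np.array([0,0,1.]);right=np.cross(u,Z)
S=np.array([.6139,-.0985,.072])
t=np.radians(28);x=np.cos(t)*u+np.sin(t)*Z;z=-np.cos(t)*Z+np.sin(t)*u
R=Ro.from_rotvec(u*np.radians(5)).as_matrix()@np.c_[x,np.cross(z,x),z]
T=S-.0320*u-.0135*Z-.008*R[:,2]-.0095*R[:,0]
def go(q,Rq=R):
    s=bot.read_state();R0=s['tcp_rot'];print('xyz',R0.T@(q-s['position'])*1e3,'rv',Ro.from_matrix(R0.T@Rq).as_rotvec())
E
python3 - <<'E'
from h import *
for n,q in(('purple',tri((185,171),(315,309))[0]),('orange',tri((178,279),(369,234))[0])):print(n,q,'along',(q-S)@u,'right',(q-S)@right)
pre=T-.025*u
print('T',T,R);go(pre+Z*.12);go(pre)
E
```

```text
purple [ 0.5906 -0.2655  0.0416] along -0.16339708120802326 right -0.041500182065543026
orange [ 0.7463 -0.0663  0.0393] along 0.017489980681302975 right 0.13516935569037242
T [ 0.619  -0.1424  0.0611] [[-0.0562  0.9902 -0.128 ]
 [ 0.8821  0.1093  0.4582]
 [ 0.4677 -0.0872 -0.8796]]
xyz [-642.1459 -575.9954   49.438 ] rv [-0.2     0.4853  1.1197]
xyz [-642.188  -575.7667  169.4378] rv [-0.2     0.4853  1.1197]
```

```bash
python3 -m handwheel '[{"xyz":[-60,-54,0],"delta_rot":[0,0,0.15],"hand":1},{"xyz":[-110,-99,0],"delta_rot":[0,0,0.3],"hand":1},{"xyz":[-155,-140,0],"delta_rot":[0,0,0.45],"hand":1},{"xyz":[-200,-180,0],"delta_rot":[0,0,0.6],"hand":1},{"xyz":[-245,-220,0],"delta_rot":[0,0,0.75],"hand":1}]'; python3 -c "
from h import *
go(T-.025*u+Z*.15)"
```

```text
time_s: 0.72
position: [0.3578, 0.3138, 0.2304]
tcp_rot: [[-0.46, 0.888, 0.0], [0.888, 0.46, -0.0], [-0.0, 0.0, -1.0]]
force: [1.4, 0.5, 0.5]
opening: 0.512
grasp_force: 0.0
xyz [-548.5357   12.8012   19.3551] rv [-0.0054  0.4989  0.3823]
```

```bash
python3 -m handwheel '[{"xyz":[-60,2,0],"delta_rot":[0,0.05,0.08],"hand":1},{"xyz":[-120,3,0],"delta_rot":[0,0.1,0.15],"hand":1},{"xyz":[-180,4,0],"delta_rot":[0,0.15,0.22],"hand":1},{"xyz":[-240,6,0],"delta_rot":[0,0.2,0.3],"hand":1},{"xyz":[-300,7,0],"delta_rot":[0,0.25,0.38],"hand":1}]'; python3 -c "
from h import *
go(T-.025*u+Z*.15)"
```

```text
time_s: 1.35
position: [0.5035, 0.0513, 0.2305]
tcp_rot: [[-0.089, 0.994, -0.07], [0.966, 0.103, 0.237], [0.243, -0.047, -0.969]]
force: [1.6, 0.2, 0.2]
opening: 0.015
grasp_force: 0.0
xyz [-226.2343   95.7919  -41.4007] rv [0.0401 0.2423 0.0086]
```

```bash
python3 -m handwheel '[{"xyz":[-50,21,-9],"delta_rot":[0.01,0.06,0],"hand":1},{"xyz":[-100,42,-18],"delta_rot":[0.02,0.12,0],"hand":1},{"xyz":[-150,63,-27],"delta_rot":[0.03,0.18,0],"hand":1},{"xyz":[-200,84,-36],"delta_rot":[0.04,0.24,0.01],"hand":1},{"xyz":[-226,96,-41],"delta_rot":[0.04,0.242,0.01],"hand":1}]'; python3 -c "
from h import *
go(T-.025*u)
cv2.imwrite('pics/w1.png',vision.capture('wrist')[:,:,::-1]);cv2.imwrite('pics/s1.png',vision.capture('side')[:,:,::-1])"
```

```text
time_s: 1.98
position: [0.6225, -0.1686, 0.2091]
tcp_rot: [[-0.054, 0.99, -0.128], [0.883, 0.107, 0.457], [0.466, -0.089, -0.88]]
force: [-0.0, 0.3, -0.2]
opening: 0.007
grasp_force: 0.0
xyz [-67.7543  12.535  131.0546] rv [-0.0004  0.0016 -0.0024]
```

View pics/w1.png

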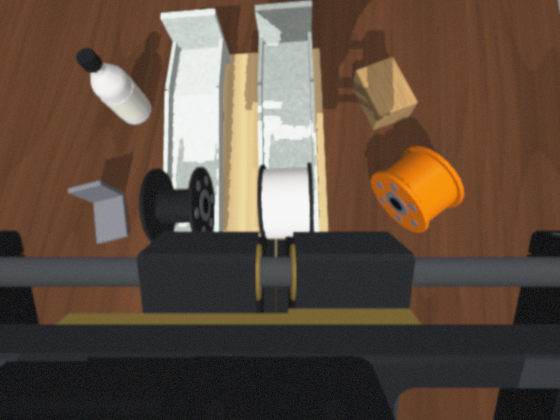

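Wrist view: the full spool is at about (287,200), just ahead of the closed fingers at (276,260). The lane runs straight up the picture. Next I'll check the side view.

View pics/s1.png

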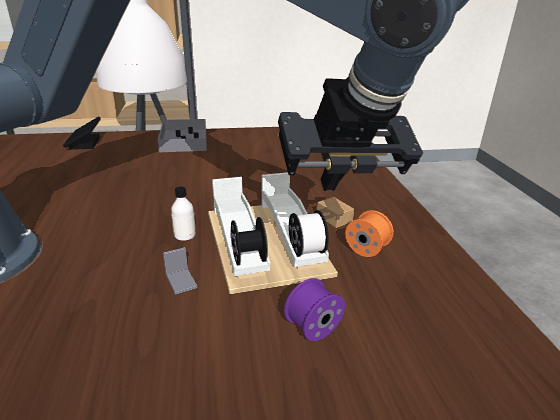

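Side view: the closed finger prong at (333,180) hangs over the low end, clear of the purple spool. I'll go straight down behind the full spool.

```bash
python3 -m handwheel '[{"xyz":[-16,3,31],"delta_rot":[0,0,0],"hand":1},{"xyz":[-32,6,62],"delta_rot":[0,0,0],"hand":1},{"xyz":[-46,9,89],"delta_rot":[0,0,0],"hand":1},{"xyz":[-58,11,112],"delta_rot":[0,0,0],"hand":1},{"xyz":[-68,12.5,131],"delta_rot":[0,0,0],"hand":1}]'; python3 -c "
from h import *
go(T)
i=vision.capture('side')[:,:,::-1];cv2.imwrite('pics/s2.png',cv2.resize(i[90:330,180:440],None,fx=2.3,fy=2.3,interpolation=cv2.INTER_CUBIC))"
```

```text
time_s: 2.7
position: [0.6204, -0.162, 0.0622]
tcp_rot: [[-0.058, 0.99, -0.131], [0.882, 0.112, 0.457], [0.467, -0.089, -0.88]]
force: [-0.9, -0.1, -0.1]
opening: 0.003
grasp_force: 0.0
xyz [16.889   0.8524 10.0919] rv [-0.0029  0.0012  0.002 ]
```

View pics/s2.png

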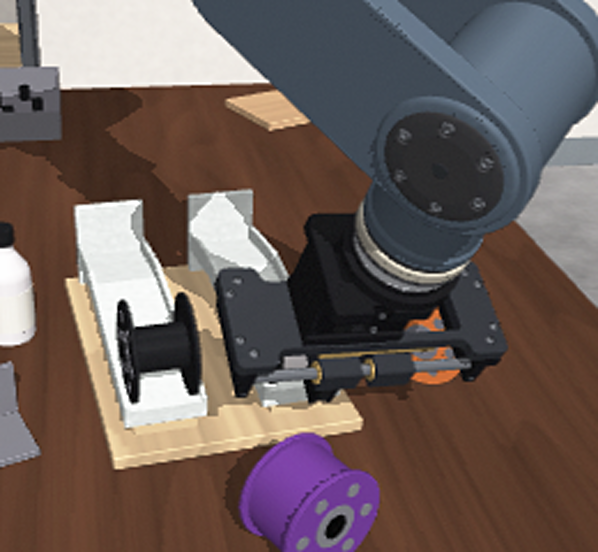

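```bash
python3 -m handwheel '[{"xyz":[4,0.2,2.4],"delta_rot":[0,0,0],"hand":1},{"xyz":[8,0.4,4.8],"delta_rot":[0,0,0],"hand":1},{"xyz":[12,0.6,7.2],"delta_rot":[0,0,0],"hand":1},{"xyz":[16,0.8,9],"delta_rot":[0,0,0],"hand":1},{"xyz":[20,0.8,10.5],"delta_rot":[0,0,0],"hand":1}]'; python3 -c "
from h import *
go(T)"
```

```text
time_s: 3.38
position: [0.6199, -0.1412, 0.0636]
tcp_rot: [[-0.058, 0.99, -0.128], [0.884, 0.111, 0.455], [0.465, -0.086, -0.881]]
force: [1.0, -0.6, 0.5]
opening: 0.004
grasp_force: 0.5
xyz [-2.1594 -0.824   1.8062] rv [-0.0001  0.0036  0.0018]
```

```bash
python3 -m handwheel '[{"xyz":[3.5,0,2.2],"delta_rot":[0,0,0],"hand":1},{"xyz":[7,-0.3,4],"delta_rot":[0,0,0],"hand":1},{"xyz":[11,-0.6,5.7],"delta_rot":[0,0,0],"hand":1},{"xyz":[14.5,-0.8,7.2],"delta_rot":[0,0,0],"hand":1},{"xyz":[18,-0.8,8.6],"delta_rot":[0,0,0],"hand":1}]'; python3 -c "
from h import *
sl=u*np.cos(np.radians(8))+Z*np.sin(np.radians(8))
p=bot.read_state()['position'];print((p-T)@sl);go(T+.02*sl)"
```

```text
time_s: 4.0
position: [0.6165, -0.121, 0.064]
tcp_rot: [[-0.058, 0.99, -0.129], [0.883, 0.111, 0.456], [0.466, -0.088, -0.881]]
force: [0.2, -1.6, 0.4]
opening: 0.005
grasp_force: 0.4
0.021682902159536995
xyz [-1.5313  0.1293 -0.7102] rv [-0.0012  0.0023  0.0013]
```

```bash
python3 -m handwheel '[{"xyz":[4.7,-0.1,1.7],"delta_rot":[0,0,0],"hand":1},{"xyz":[9.4,-0.2,3.4],"delta_rot":[0,0,0],"hand":1},{"xyz":[14.1,-0.3,5.1],"delta_rot":[0,0,0],"hand":1},{"xyz":[18.8,-0.4,6.8],"delta_rot":[0,0,0],"hand":1},{"xyz":[23.5,-0.4,8.5],"delta_rot":[0,0,0],"hand":1}]'; python3 -c "
from h import *
sl=u*np.cos(np.radians(8))+Z*np.sin(np.radians(8))
p=bot.read_state()['position'];print((p-T)@sl);go(T+.045*sl)
i=vision.capture('scene')[:,:,::-1];cv2.imwrite('pics/c3.png',cv2.resize(i[100:340,150:430],None,fx=2.3,fy=2.3,interpolation=cv2.INTER_CUBIC))"
```

```text
time_s: 4.62
position: [0.6137, -0.0963, 0.0676]
tcp_rot: [[-0.058, 0.99, -0.129], [0.883, 0.111, 0.456], [0.466, -0.087, -0.881]]
force: [0.4, -1.0, -0.2]
opening: 0.006
grasp_force: 0.4
0.046802599596375324
xyz [-1.6699  0.2144 -0.6765] rv [-0.0011  0.0024  0.0015]
```

View pics/c3.png

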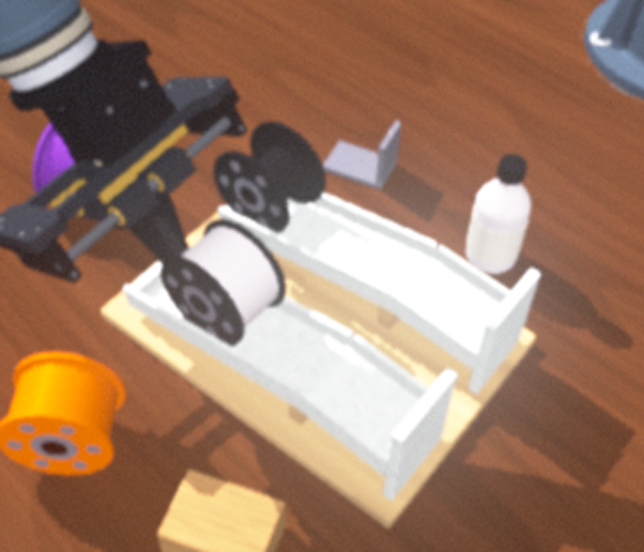

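Scene view: the spool is climbing, pushed squarely by the fingertip at crop (180,255). The gripper's left ear at crop (238,133) is nearing the bare spool, so I'll check its height.

```bash
python3 -c "
from h import *
for p,ls in(((253,158),(-.075,-.085,-.095)),((181,219.6),(.085,.1,.11))):
  o,d=ray('scene',p)
  for l in ls:
    k=(l-(o-S)@right)/(d@right);q=o+k*d;w=bot.read_state();print(l,q,'along',(q-S)@u,'tool',w['tcp_rot'].T@(q-w['position']))
"
```

```text
-0.075 [ 0.5395 -0.1082  0.144 ] along -0.0015197014640094526 tool [ 0.0286 -0.0813 -0.0634]
-0.085 [ 0.5306 -0.119   0.1318] along -0.011231418669782216 tool [ 0.0139 -0.0902 -0.0564]
-0.095 [ 0.5218 -0.1297  0.1196] along -0.02094313587555509 tool [-0.0007 -0.0991 -0.0494]
0.085 [ 0.6994 -0.0984  0.1219] along -0.00929423054392715 tool [ 0.0177  0.08   -0.0602]
0.1 [ 0.7114 -0.0705  0.156 ] along 0.01714837460141724 tool [ 0.0575  0.092  -0.079 ]
0.11 [ 0.7194 -0.0519  0.1787] along 0.034776778031646846 tool [ 0.0841  0.1    -0.0915]
```

```bash
python3 -m handwheel '[{"xyz":[4.7,-0.1,1.7],"delta_rot":[0.01,0,0.005],"hand":1},{"xyz":[9.4,-0.2,3.4],"delta_rot":[0.02,0,0.01],"hand":1},{"xyz":[14.1,-0.3,5.1],"delta_rot":[0.03,0,0.015],"hand":1},{"xyz":[18.8,-0.4,6.8],"delta_rot":[0.04,0,0.02],"hand":1},{"xyz":[23.5,-0.4,8.5],"delta_rot":[0.046,0,0.025],"hand":1}]'; python3 -c "
from h import *
sl=u*np.cos(np.radians(8))+Z*np.sin(np.radians(8))
p=bot.read_state()['position'];print((p-T)@sl);go(T+.07*sl)"
```

```text
time_s: 5.3
position: [0.6109, -0.0717, 0.071]
tcp_rot: [[-0.033, 0.984, -0.175], [0.886, 0.11, 0.451], [0.463, -0.14, -0.875]]
force: [-0.5, -1.2, -0.3]
opening: 0.007
grasp_force: 0.4
0.0717828359488306
xyz [-1.6333  0.2771 -0.7117] rv [-0.0475  0.0024 -0.0238]
```

```bash
python3 -m handwheel '[{"xyz":[4.7,-0.1,1.7],"delta_rot":[0,0,0],"hand":1},{"xyz":[9.4,-0.2,3.4],"delta_rot":[0,0,0],"hand":1},{"xyz":[14.1,-0.3,5.1],"delta_rot":[0,0,0],"hand":1},{"xyz":[18.8,-0.4,6.8],"delta_rot":[0,0,0],"hand":1},{"xyz":[23.5,-0.5,8.5],"delta_rot":[0,0,0],"hand":1}]'; python3 -c "
from h import *
sl=u*np.cos(np.radians(8))+Z*np.sin(np.radians(8))
p=bot.read_state()['position'];print((p-T)@sl);go(T+.095*sl)"
```

```text
time_s: 5.92
position: [0.6081, -0.0472, 0.0746]
tcp_rot: [[-0.033, 0.984, -0.174], [0.886, 0.11, 0.451], [0.463, -0.139, -0.875]]
force: [0.0, -0.6, 0.2]
opening: 0.008
grasp_force: 0.4
0.09673293879587817
xyz [-1.6087  0.4398 -0.6243] rv [-0.047   0.0024 -0.0237]
```

```bash
python3 -m handwheel '[{"xyz":[4.7,-0.1,1.7],"delta_rot":[0,0,0],"hand":1},{"xyz":[9.4,-0.2,3.4],"delta_rot":[0,0,0],"hand":1},{"xyz":[14.1,-0.3,5.1],"delta_rot":[0,0,0],"hand":1},{"xyz":[18.8,-0.4,6.8],"delta_rot":[0,0,0],"hand":1},{"xyz":[23.5,-0.5,8.5],"delta_rot":[0,0,0],"hand":1}]'; python3 -c "
from h import *
sl=u*np.cos(np.radians(8))+Z*np.sin(np.radians(8))
p=bot.read_state()['position'];print((p-T)@sl);go(T+.120*sl)
i=vision.capture('scene')[:,:,::-1];cv2.imwrite('pics/c4.png',cv2.resize(i[100:340,150:430],None,fx=2.3,fy=2.3,interpolation=cv2.INTER_CUBIC))"
```

```text
time_s: 6.55
position: [0.6053, -0.0226, 0.0781]
tcp_rot: [[-0.033, 0.984, -0.174], [0.886, 0.11, 0.451], [0.463, -0.139, -0.875]]
force: [-0.3, -0.6, 0.4]
opening: 0.01
grasp_force: 0.4
0.12173645622968805
xyz [-1.6174  0.4481 -0.6102] rv [-0.047   0.0024 -0.0236]
```

View pics/c4.png

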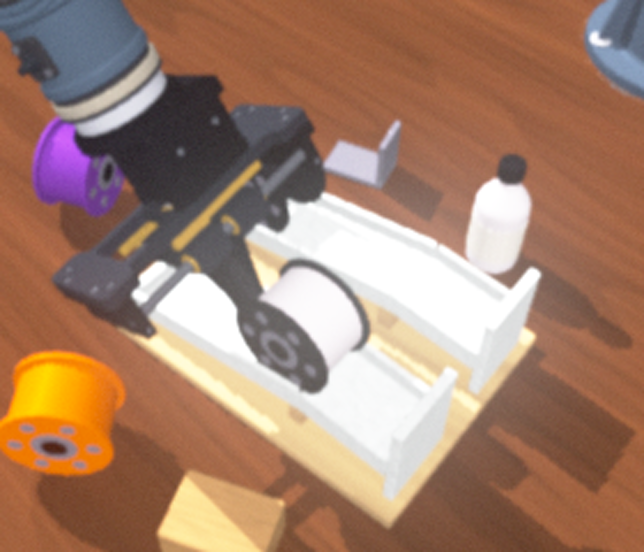

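Scene view: the spool at crop (300,325) is just short of the crest, with the fingertip behind it and the bare spool undisturbed. I'll keep the same pace and level out at the crest.

```bash
python3 -m handwheel '[{"xyz":[4.7,-0.1,1.7],"delta_rot":[0,0,0],"hand":1},{"xyz":[9.4,-0.2,3.4],"delta_rot":[0,0,0],"hand":1},{"xyz":[14.1,-0.3,5.1],"delta_rot":[0,0,0],"hand":1},{"xyz":[18.8,-0.4,6.8],"delta_rot":[0,0,0],"hand":1},{"xyz":[23,-0.4,9],"delta_rot":[0,0,0],"hand":1}]'
```

```text
time_s: 7.22
position: [0.6024, 0.0022, 0.0809]
tcp_rot: [[-0.033, 0.984, -0.175], [0.886, 0.11, 0.451], [0.463, -0.14, -0.875]]
force: [0.4, -0.2, -0.8]
opening: 0.004
grasp_force: 0.0
```

```bash
python3 -m handwheel '[{"xyz":[3,0,1.6],"delta_rot":[0,0,0],"hand":1},{"xyz":[6,0,3.2],"delta_rot":[0,0,0],"hand":1},{"xyz":[9,0,4.8],"delta_rot":[0,0,0],"hand":1},{"xyz":[12,0,6.4],"delta_rot":[0,0,0],"hand":1},{"xyz":[14,0,7.4],"delta_rot":[0,0,0],"hand":1}]'; python3 -c "
from h import *
p=bot.read_state()['position'];print((p-T)@u)
for n in('scene','side'):
  i=vision.capture(n)[:,:,::-1];cv2.imwrite(f'pics/{n}5.png',i)
"
```

```text
time_s: 7.85
position: [0.6008, 0.0175, 0.0808]
tcp_rot: [[-0.033, 0.984, -0.174], [0.886, 0.11, 0.451], [0.463, -0.14, -0.875]]
force: [0.3, -0.1, 0.0]
opening: 0.005
grasp_force: 0.0
0.16085015355866766
```

```bash
python3 -m handwheel '[{"xyz":[-4,0,-4],"delta_rot":[0,0,0],"hand":1},{"xyz":[2,-3,-20],"delta_rot":[0,0,0],"hand":1},{"xyz":[14,-7,-48],"delta_rot":[0,0,0],"hand":1},{"xyz":[28,-11,-75],"delta_rot":[0,0,0],"hand":1},{"xyz":[42,-15,-100],"delta_rot":[0,0,0],"hand":1}]'
python3 -m handwheel '[{"xyz":[8,-2,-18],"delta_rot":[0,0,0],"hand":1},{"xyz":[14,-4,-30],"delta_rot":[0,0,0],"hand":1},{"xyz":[14,-4,-30],"delta_rot":[0,0,0],"hand":1},{"xyz":[14,-4,-30],"delta_rot":[0,0,0],"hand":1},{"xyz":[14,-4,-30],"delta_rot":[0,0,0],"hand":1}]'; python3 -c "
from h import *
f=lambda n:vision.capture(n)[:,:,::-1]
a=f('scene');b=f('side')
cv2.imwrite('pics/end.png',cv2.resize(np.vstack([a[90:350,140:420],b[110:370,160:440]]),(600,1114))[:,:] if 0 else cv2.resize(np.hstack([a[90:350,140:420],b[110:370,160:440]]),None,fx=1.42,fy=1.42))
"
```

```text
time_s: 8.57
position: [0.6025, 0.0071, 0.1923]
tcp_rot: [[-0.033, 0.984, -0.173], [0.886, 0.109, 0.451], [0.462, -0.138, -0.876]]
force: [0.1, 0.3, 0.4]
opening: 0.006
grasp_force: 0.0
time_s: 9.2
position: [0.6025, 0.0063, 0.2222]
tcp_rot: [[-0.032, 0.984, -0.176], [0.885, 0.11, 0.452], [0.464, -0.141, -0.875]]
force: [-0.2, -0.1, -0.2]
opening: 0.008
grasp_force: 0.0
```

View pics/end.png

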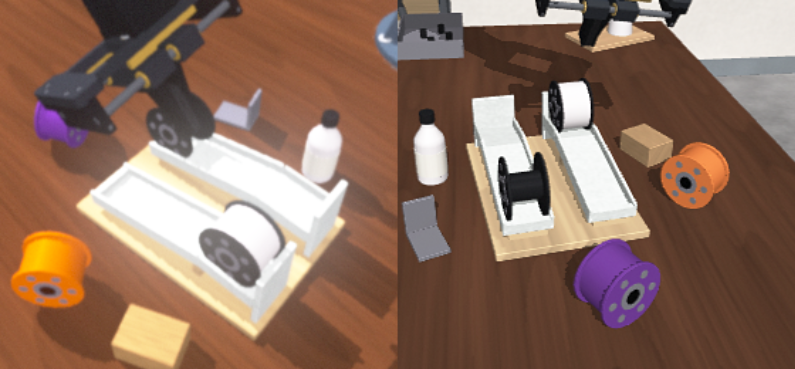

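The picture shows the full spool at (240,243), home against its stop. The bare spool and the neighbouring items have not moved, and the gripper is clear above.

```bash
python3 -c "
from rig import workorder
print(workorder.hand_in())"
```

```text
the job is handed in; nothing more can be done
None
```

The full spool is over the crest and resting against its end stop, the bare spool and surrounding items look unmoved in the final pictures, and I handed the job in at about 9.3 s (no verdict was returned).

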